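# True up the gauge column and hold the square against it

## Robot

A 6-joint arm with a two-finger parallel gripper is mounted at the origin on a cart in front of the work surface, level with it; the furniture and walls round the work are solid. World frame = base frame: x ahead of the robot, y to its left, z up, the work surface at z = 0. Lengths are in m, angles in rad, forces in N, time in s.
With the tool pointing down it reaches from about 0.35 to 0.875 m from the base axis. Payload 15.5 kg.
Tool frame: the origin (TCP) lies where the fingers leave the gripper's body, on its centre line; the fingertips stand 73 mm ahead of it and the grasp point (between the pads) lies 54 mm ahead of it (arm.finger_overhang is the distance from the TCP to the fingertips, in m); z points along the fingers, y is the line along which they close (so a half turn about z gives the same grasp; the last joint's range is limited). The gripper opens to 85 mm and grips with 20 to 120 N. Pads are 22 mm wide; open, the fingers measure 114 mm over their backs; the gripper's body (76 mm by 85 mm) begins 54 mm behind the grasp point. The pads swing forward as they close: fully open they stand 13 mm farther back than shut.
Start: joints at [-1.238, 0.494, 1.345, -0, 1.302, -0.096], TCP at [0.259, -0.569, 0.304] pointing down, gripper open.
Joint ranges: [-2.91, 2.91], [-0.82, 2.16], [0.22, 2.67], [-1.22, 4.37], [0.12, 2.79], [-3.08, 3.08]. Speed limits (rad/s): [1.89, 1.89, 2.57, 3.01, 3.01, 3.01].

## Interface

Orientations are given as a rotation vector (axis times angle).
In Python, from plant import arm, eyes gives the robot as it stands.
- The arm moves only by the tool move_arm, never from a script. Its arguments are lists of equal length, an entry for each row: "hand": the closure, from -1 (fully open) to 1 (shut); "translation": the shift along the tool's x, y, z in m, a list of three; "rot": the turn, a rotation vector about the tool's x, y, z in degrees, a list of three. A call has 1 to 5 rows; each row shifts and turns the commanded pose from where the row before left it, along the tool's axes as they then stand; what a row does not reach is not made up. A row lasts 1/12 s, in which the tool goes at most 41.7 mm and 7.16 degrees, less where a joint would pass 70% of its speed; a pose out of reach is approached as far as the arm can. A call is refused whole if a number of a shift passes 0.0417 or a number of a turn 7.16, either way. A call with a gripper value outside its range is refused whole. The fingers move at their own pace and stop on an object; the grip force is fixed at half the most. Time passes only in rows, so rows that do not move let the fingers close. It gives the time, the measured TCP pose, the force, the opening and the grip force at its end, in the units of the state.
- arm.get_state(): the state, without advancing time (a new reading comes with each control period).
- eyes.get_image(name): name is "side" or "top" or "wrist"; returns a dict with "img" (480x640x3 uint8, blue, green, red), "depth" (480x640 float32, m along the optical axis (not along the pixel's ray), 0 where there is no reading), "fov_y" (degrees; the focal length in pixels is half the picture's height over the tangent of half this angle, whatever the lens; pixels are square), "cx", "cy" (the principal point, pixels), "pose" (4x4, takes a point from camera to world coordinates). Camera axes: x right, y up, looking along -z (the intrinsics and any distortion apply to the point x, -y, -z); pixel columns grow to the right and rows downward; lengths in m; the calibration is good to about 2 mm. A picture is of the moment at which its call begins.
- arm.job_done(): hands the job in; it is judged then, once.
Trained networks look in a picture, given as the dict that the camera call returned (one of the last four; its "shot" number tells which), for a name from the list of things; names that differ only in an ending like _2 or _b are one class to them, and where a whole thing is asked for, a point or a joint stands for the part that bears it (a point fixed in the world has none). Each returns a list of dicts, best first, with "confidence" (0 to 1); they miss things now and then, are a little off and sometimes report something else, mostly with a low value. They report only what shows in the picture. A call takes as long as a camera call. They do not tell look-alikes from the thing itself.
- eyes.find_in(target, picture): "location" ([x, y, z] in m, in world coordinates, good to about 4 mm: the middle of the surface that is visible of it).
The state is a dict: "t": time; "joint_positions": joint angles; "qd": joint speeds; "tau": joint torques, N m; "ee_pos": TCP position; "eef_rot": TCP orientation; "force": force on the tool from outside, world axes, zero at the start; "moment": the same for the moment, N m; "grip_width": finger opening in m; "finger_force": force on a finger pad.
Only numpy, scipy, OpenCV 4.12 (cv2) and the standard library are available. Lean on these libraries where they do the work, as an engineer would, in place of code of your own. Each camera call takes 0.05 s, during which the arm holds its last target. There are 200 camera calls.

## Task

The column of the gauge stand has been knocked back: turn the black knob on the stand until the column's needle points at the long mark on the scale. Then take the steel square, stand it on its thick stock on the stand's bed and press it into the corner in front of the column, so that the stock touches the bed and its front edge touches the column, without pushing the column off the mark. Finish still gripping the square and pressing it there; do not let go, never push the column with the gripper, and leave the jar, the loupe and the tweezers where they are.

Things in the scene. Friction and masses are not known exactly. Their poses are not given: they have to be found in the camera images.
- stand: gauge stand fixed to the desk, turned by up to 0.35 rad. Origin: centre of its underside, on the desk; x points to its back (away from the robot at yaw 0), y to its left, z up. It carries a flat bed, an upright column (back left), a scale bracket to the left of the column (x 40 to 89, y 60 to 82 mm in this frame, top 130 mm above the desk) and a black knob (back right)
- bed: the stand's flat steel bed, 200 (x) by 180 (y) by 12 mm thick; origin the same as the stand's; its top is 12 mm above the desk
- upright: the aluminium column, a 30 by 30 mm bar, 122 mm tall above the bed. Origin: foot of its front face, at (40, 35, 12) mm in the stand's frame; the front face is its own x = 0 plane and looks to the stand's -x; z runs up along the column
- corner (a point): where the front face of the column meets the bed, at the middle of the column's width; axes as the stand's
- column_tilt (a joint): tilt of the column about a level line (the stand's y) through the foot of its front face, rad: 0 = upright, needle on the mark; positive = leaning back, away from the front. Driven by the knob: column_tilt = 0.1 x tilt_knob. Starts 0.06 to 0.13. Friction holds it against about 8 N at its top and more lower down
- needle_tip (a point): tip of the thin dark needle that stands out 40 mm to the left from the column's top, 2 to 7 mm over the scale; it moves along the stand's x, 12.5 mm for 0.1 rad of tilt
- zero_mark (a point): the long thick mark (3 by 18 mm) on top of the scale bracket, 130 mm above the desk; the other marks are shorter and thinner, 6 mm apart
- tilt_knob (a joint): turn of the black knob about its vertical axis, rad, anticlockwise from above positive; 0 puts the needle on the mark. Starts 0.6 to 1.3, so it must be turned clockwise as seen from above. Friction about 0.1 N m; it stays where it is left
- knob_grip (a point): point on the knob's axis at the height to grip, 46 mm above the desk, 8 mm under the knob's top; it turns with the knob. The knob is an upright bar 34 mm long along this point's x, 10 mm thick along its y, its top 54 mm above the desk; a 34 mm wide disc and a housing lie below it, up to 32 mm above the desk
- square: steel toolmaker's square of 0.3 to 0.5 kg that stands on its stock on the desk at the start. Origin: centre of the stock's underside; x towards its front edge, z up. Stock 120 (x) by 26 (y) by 40 mm tall; a blade 20 (x) by 6 (y) mm rises from the front end of the stock to 130 mm above its underside. Front of stock and blade are one flat edge at x = 60 mm
- square_heel (a point): the square's outer corner: bottom of its front edge, at (60, 0, 0) mm in the square's frame
- square_grip (a point): good place to grip the square's stock across its 26 mm, at (-10, 0, 26) mm in the square's frame
- jar: loose screw-cap jar of stones, 39 mm wide, 43 mm tall, a bystander; origin at the centre of its underside
- loupe: loose folding loupe, 27x44x14 mm, a bystander; origin at the centre of its underside
- tweezers: loose stone tweezers, 13x162x10 mm, a bystander; origin at the centre of the underside
There are look-alikes about, which are no part of the job. Leave any red look-alike of the square alone.

How it is judged:
By the outcome, as a careful person would: the job done as asked, in the order asked, and still so for the second after the job is handed in, while the arm keeps its last pose, push and grip.
It also fails if it takes over 61 s, if anything falls off the work surface, if the arm or the gripper's body presses on something with over 40 N, if the wrist force passes 120 N, or if a joint passes its speed limit or range.

## Working session

There is one attempt and no reset: what is moved stays moved. The work goes in short steps, Python scripts to look and compute and a tool call to move; the robot and the scene stay as the last step left them, time stands still between calls to the robot, and variables do not carry over. Pictures are saved under pics/ and viewed, at most 10 in all, crops included, and the job is handed in when it is done.

Besides the shell and the picture viewer there is one more tool, called in YAML: its name, and indented under it one key for each argument. move_arm: Moves the arm, as the interface text tells. Its arguments: {"type":"object","properties":{"hand":{"type":"array","items":{"type":"number"}},"translation":{"type":"array","items":{"type":"array","items":{"type":"number"}}},"rot":{"type":"array","items":{"type":"array","items":{"type":"number"}}}},"required":["hand","translation","rot"]}

```bash
mkdir -p pics; ls; cat > h.py <<'E'
import numpy as np,cv2
from plant import arm,eyes
from scipy.spatial.transform import Rotation as R
def f(p): return 240/np.tan(np.radians(p["fov_y"])/2)
def px2w(p,u,v,z=None):
    # world point of pixel by depth, or on plane z
    F=f(p);d=np.array([(u-p["cx"])/F,-(v-p["cy"])/F,-1.]);T=np.array(p["pose"])
    if z is None:
        return T[:3,:3]@(d*p["depth"][int(v),int(u)])+T[:3,3]
    r=T[:3,:3]@d; return T[:3,3]+r*(z-T[2,3])/r[2]
def w2px(p,w):
    T=np.array(p["pose"]);c=T[:3,:3].T@(np.array(w)-T[:3,3]);F=f(p)
    return p["cx"]+F*c[0]/-c[2],p["cy"]+F*c[1]/c[2]
def cloud(p):
    F=f(p);v,u=np.mgrid[0:480,0:640];D=p["depth"];T=np.array(p["pose"])
    c=np.stack([(u-p["cx"])/F*D,-(v-p["cy"])/F*D,-D],-1)
    return c@T[:3,:3].T+T[:3,3]
E
python3 - <<'E'
from h import *
for n in ["top","side"]:
    p=eyes.get_image(n);cv2.imwrite(f"pics/{n}0.png",p["img"])
    print(n,[k for k in p],p["fov_y"],p["cx"],p["cy"],np.round(p["pose"],3).tolist())
    for t in ["stand","upright","square","tilt_knob","knob_grip","zero_mark","needle_tip","square_heel","square_grip","corner","jar","loupe","tweezers"]:
        try:
            for r in eyes.find_in(t,p)[:3]: print(t,np.round(r["location"],3),round(r["confidence"],2),np.round(w2px(p,r["location"])))
        except Exception as e: print(t,e)
print(arm.get_state())
E
```

```text
pics
top ['img', 'depth', 'fov_y', 'cx', 'cy', 'pose', 'shot'] 51.19554866841739 314.66297233294785 239.76155941115093 [[-0.081, 0.972, -0.22, 0.337], [-0.997, -0.078, 0.023, -0.028], [0.005, 0.221, 0.975, 1.096], [0.0, 0.0, 0.0, 1.0]]
stand [0.631 0.072 0.054] 0.64 [255. 218.]
upright [0.632 0.079 0.112] 0.77 [249. 210.]
upright [0.625 0.292 0.01 ] 0.29 [159. 233.]
square [ 0.358 -0.047  0.039] 0.93 [321. 342.]
square [ 0.492 -0.205  0.043] 0.69 [390. 272.]
square [ 0.359 -0.31   0.039] 0.6 [447. 331.]
tilt_knob [ 0.6   -0.004  0.036] 0.7 [292. 231.]
knob_grip [ 0.602 -0.     0.034] 0.54 [290. 230.]
zero_mark [0.631 0.075 0.054] 0.8 [254. 218.]
zero_mark [0.634 0.081 0.114] 0.54 [247. 209.]
zero_mark [0.623 0.29  0.013] 0.53 [159. 233.]
needle_tip [0.63  0.077 0.112] 0.69 [250. 211.]
square_heel [ 0.359 -0.308  0.039] 0.89 [446. 331.]
square_heel [ 0.358 -0.055  0.042] 0.82 [325. 342.]
square_heel [ 0.494 -0.211  0.04 ] 0.74 [392. 271.]
square_grip [ 0.492 -0.201  0.04 ] 0.65 [388. 272.]
square_grip [ 0.359 -0.048  0.039] 0.61 [321. 341.]
square_grip [ 0.365 -0.31   0.04 ] 0.58 [446
[... 1455 characters left out ...]
3.]
{'t': 1.4, 'joint_positions': array([-1.23850921e+00,  4.93576306e-01,  1.34552629e+00,  5.86131722e-06,
        1.30249142e+00, -9.55047291e-02]), 'qd': array([-7.83248929e-04,  3.71907562e-04, -1.52891989e-04,  9.04039326e-05,
        3.46101979e-04,  8.09289277e-04]), 'tau': array([-4.30582295e-04, -8.82021046e+01, -3.84262776e+01, -1.93140222e-04,
        9.71968766e-04, -3.00268141e-05]), 'ee_pos': array([ 0.25928763, -0.56866779,  0.30388278]), 'eef_rot': array([-3.06999854e+00, -6.66858794e-01, -8.56223649e-06]), 'force': array([-0.16974181,  0.01623382,  0.55221547]), 'moment': array([ 0.01487503, -0.03467711,  0.04289097]), 'finger_force': 0.0, 'grip_width': 0.08553468162487905}
```

View pics/top0.png

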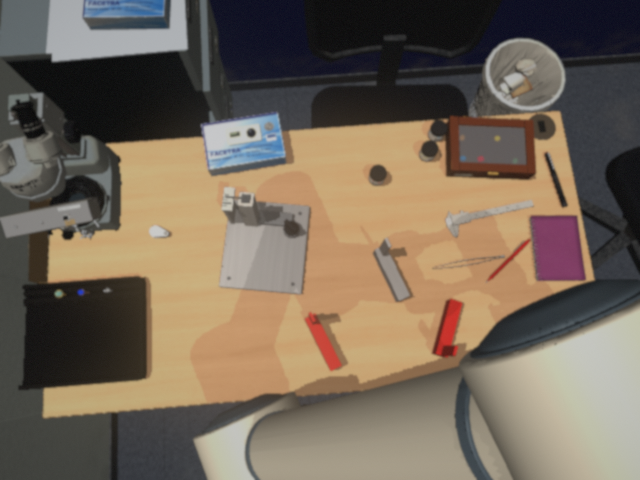

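View pics/side0.png

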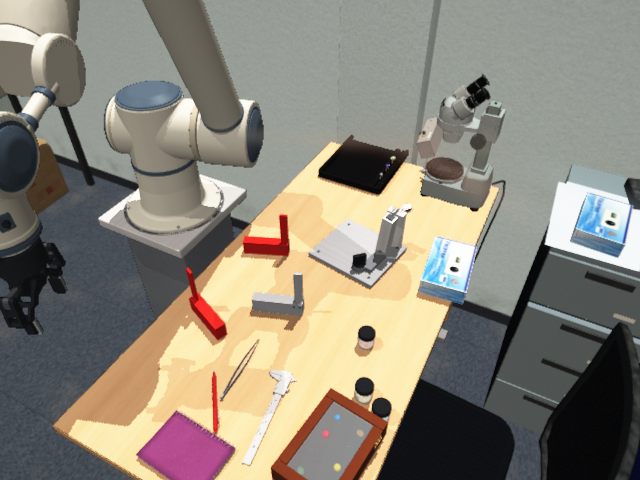

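```bash
python3 - <<'E'
from h import *
p=eyes.get_image("top");np.savez("top.npz",img=p["img"],c=cloud(p))
c=cloud(p);g=p["img"].astype(int)
sat=g.max(-1)-g.min(-1)
def comp(m,seed):
    n,l=cv2.connectedComponents(m.astype(np.uint8));return l==l[seed[1],seed[0]]
m=comp((sat<45)&(g.max(-1)>75)&(c[...,2]<0.03)&(c[...,2]>-0.02),(262,262))
P=c[m];print("bed n",len(P),np.median(P[:,2]))
# edges pixel-wise on plane z=.012
v,u=np.nonzero(m);W=np.array([px2w(p,a,b,.012) for a,b in zip(u,v)])
r=cv2.minAreaRect((W[:,:2]*1000).astype(np.float32));print("bed rect",r)
q=(c[...,2]>0.02)&(sat<60)
for nm,s,box in [("sq",(395,278),(360,420,230,310)),("knob",(290,226),(275,305,205,245))]:
    u0,u1,v0,v1=box;k=np.zeros_like(m);k[v0:v1,u0:u1]=1
    if nm=="sq": k&=(c[...,2]>.03)&(c[...,2]<.05)
    else: k&=(c[...,2]>.03)&(g.max(-1)<90)
    Q=c[k];print(nm,len(Q),np.median(Q,0).round(3),Q.max(0).round(3));
    print(cv2.minAreaRect((Q[:,:2]*1000).astype(np.float32)))
k=np.zeros_like(m);k[230:310,360:420]=1;k&=c[...,2]>.06;print("blade",c[k].mean(0),c[k].max(0))
s=cv2.resize(p["img"][180:310,210:420],None,fx=3.8,fy=3.8,interpolation=2);cv2.imwrite("pics/topz.png",s)
E
```

```text
bed n 6521 0.013639811908865873
bed rect ((579.1471557617188, 57.22618865966797), (181.97113037109375, 203.00540161132812), 80.19515228271484)
sq 676 [ 0.487 -0.21   0.041] [ 0.547 -0.178  0.05 ]
((491.9915771484375, -209.23187255859375), (119.49720001220703, 27.23567771911621), 20.23064613342285)
knob 174 [ 0.605 -0.002  0.039] [0.624 0.013 0.064]
((607.6201171875, -3.238645553588867), (31.128246307373047, 30.672760009765625), 21.159534454345703)
blade [ 0.49861669 -0.15940058  0.29928499] [ 0.54840105 -0.02752939  1.09609167]
```

View pics/topz.png

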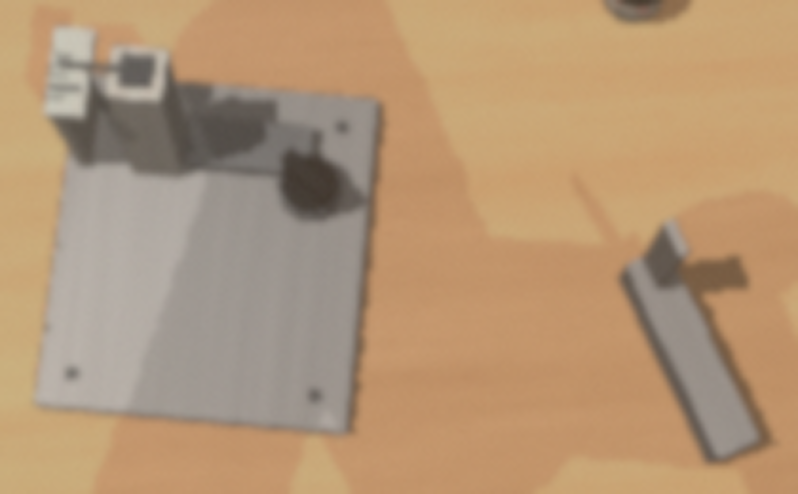

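```bash
cat >> h.py <<'E'
def psi():
    x=R.from_rotvec(arm.get_state()["eef_rot"]).apply([1,0,0]);return np.degrees(np.arctan2(x[1],x[0]))
def plan(pos,ps,n,frm=None):
    """rows from measured (or given (pos,psi)) pose to pos, tool x at world angle ps (deg), pointing down"""
    s=arm.get_state();p0,a0=(s["ee_pos"],psi()) if frm is None else frm
    d=(np.array(pos)-p0)/n;da=((ps-a0+180)%360-180)/n;tr=[]
    for i in range(n):
        a=np.radians(a0+da*i);X=[np.cos(a),np.sin(a),0];Y=[np.sin(a),-np.cos(a),0]
        tr.append([round(float(v),4) for v in (d@X,d@Y,-d[2])])
    print("rot z",round(-da,2));
    for i in range(0,n,5):print(tr[i:i+5])
S0=np.array([.579,.057]);SY=-.171
def s2w(x,y,z=0):
    c,s=np.cos(SY),np.sin(SY);return np.array([S0[0]+c*x-s*y,S0[1]+s*x+c*y,z])
E
python3 - <<'E'
from h import *
p=eyes.get_image("wrist");s=arm.get_state()
T=np.eye(4);T[:3,:3]=R.from_rotvec(s["eef_rot"]).as_matrix();T[:3,3]=s["ee_pos"]
print(np.round(np.linalg.inv(T)@p["pose"],3),p["fov_y"])
print(psi());plan([.53,-.0,.30],0,18)
E
```

```text
[[-0.     0.966  0.258  0.064]
 [ 1.     0.    -0.     0.   ]
 [-0.     0.258 -0.966 -0.07 ]
 [ 0.     0.     0.     1.   ]] 62.23686697491679
24.51079778091578
rot z 1.36
[[0.0268, -0.0225, 0.0002], [0.0262, -0.0231, 0.0002], [0.0257, -0.0238, 0.0002], [0.0251, -0.0244, 0.0002], [0.0245, -0.0249, 0.0002]]
[[0.0239, -0.0255, 0.0002], [0.0233, -0.0261, 0.0002], [0.0227, -0.0266, 0.0002], [0.0221, -0.0272, 0.0002], [0.0214, -0.0277, 0.0002]]
[[0.0207, -0.0282, 0.0002], [0.0201, -0.0287, 0.0002], [0.0194, -0.0291, 0.0002], [0.0187, -0.0296, 0.0002], [0.018, -0.03, 0.0002]]
[[0.0173, -0.0304, 0.0002], [0.0165, -0.0308, 0.0002], [0.0158, -0.0312, 0.0002]]
```

```bash
python3 - <<'E'
from h import *
plan([.56,.05,.28],-10,20)
E
```

```text
rot z 1.73
[[0.0265, -0.0219, 0.0012], [0.0258, -0.0227, 0.0012], [0.0251, -0.0235, 0.0012], [0.0244, -0.0242, 0.0012], [0.0237, -0.0249, 0.0012]]
[[0.0229, -0.0256, 0.0012], [0.0221, -0.0263, 0.0012], [0.0213, -0.027, 0.0012], [0.0205, -0.0276, 0.0012], [0.0197, -0.0282, 0.0012]]
[[0.0188, -0.0288, 0.0012], [0.0179, -0.0293, 0.0012], [0.0171, -0.0299, 0.0012], [0.0161, -0.0304, 0.0012], [0.0152, -0.0308, 0.0012]]
[[0.0143, -0.0313, 0.0012], [0.0133, -0.0317, 0.0012], [0.0124, -0.0321, 0.0012], [0.0114, -0.0324, 0.0012], [0.0104, -0.0328, 0.0012]]
```

move_arm:
  hand: [-1, -1, -1, -1, -1]
  translation:
    - [0.026, -0.022, 0.001]
    - [0.026, -0.023, 0.001]
    - [0.025, -0.023, 0.001]
    - [0.024, -0.024, 0.001]
    - [0.024, -0.025, 0.001]
  rot:
    - [0, 0, 1.7]
    - [0, 0, 1.7]
    - [0, 0, 1.7]
    - [0, 0, 1.7]
    - [0, 0, 1.7]

```text
t: 1.92
ee_pos: [0.3341, -0.413, 0.2989]
eef_rot: [3.111, 0.435, 0.0]
force: [1.1, -0.3, 0.0]
grip_width: 0.0856
finger_force: 0.0
```

move_arm:
  hand: [-1, -1, -1, -1, -1]
  translation:
    - [0.023, -0.026, 0.001]
    - [0.022, -0.026, 0.001]
    - [0.021, -0.027, 0.001]
    - [0.021, -0.028, 0.001]
    - [0.02, -0.028, 0.001]
  rot:
    - [0, 0, 1.7]
    - [0, 0, 1.7]
    - [0, 0, 1.7]
    - [0, 0, 1.7]
    - [0, 0, 1.7]

```text
t: 2.33
ee_pos: [0.4093, -0.2576, 0.294]
eef_rot: [3.135, 0.203, 0.001]
force: [0.2, -0.7, -0.5]
grip_width: 0.0857
finger_force: 0.0
```

move_arm:
  hand: [-1, -1, -1, -1, -1]
  translation:
    - [0.019, -0.029, 0.001]
    - [0.018, -0.029, 0.001]
    - [0.017, -0.03, 0.001]
    - [0.016, -0.03, 0.001]
    - [0.015, -0.031, 0.001]
  rot:
    - [0, 0, 1.7]
    - [0, 0, 1.7]
    - [0, 0, 1.7]
    - [0, 0, 1.7]
    - [0, 0, 1.7]

```text
t: 2.75
ee_pos: [0.4835, -0.1027, 0.289]
eef_rot: [3.141, -0.029, 0.001]
force: [0.1, -0.6, -0.5]
grip_width: 0.0853
finger_force: 0.0
```

move_arm:
  hand: [-1, -1, -1, -1, -1]
  translation:
    - [0.014, -0.031, 0.001]
    - [0.013, -0.032, 0.001]
    - [0.012, -0.032, 0.001]
    - [0.011, -0.032, 0.001]
    - [0.01, -0.033, 0.001]
  rot:
    - [0, 0, 1.7]
    - [0, 0, 1.7]
    - [0, 0, 1.7]
    - [0, 0, 1.7]
    - [0, 0, 1.7]

```text
t: 3.17
ee_pos: [0.5556, 0.0525, 0.284]
eef_rot: [3.131, -0.262, 0.0]
force: [1.2, -0.7, 0.5]
grip_width: 0.0851
finger_force: 0.0
```

```bash
python3 - <<'E'
from h import *
s=arm.get_state();print(s["t"],s["ee_pos"],psi())
p=eyes.get_image("wrist");np.savez("w1.npz",img=p["img"],c=cloud(p));import pickle;pickle.dump(p,open("w1.pkl","wb"))
cv2.imwrite("pics/w1.png",p["img"])
for t in ["knob_grip","needle_tip","zero_mark","corner"]:
    for r in eyes.find_in(t,p)[:2]: print(t,np.round(r["location"],3),round(r["confidence"],2),np.round(w2px(p,r["location"])))
E
```

```text
3.1667 [0.55562962 0.05248804 0.28395368] -9.566838078578249
knob_grip [0.602 0.001 0.027] 0.69 [367. 149.]
needle_tip [0.643 0.075 0.13 ] 0.78 [244. 101.]
zero_mark [0.64  0.082 0.122] 0.66 [235. 110.]
zero_mark [0.638 0.079 0.129] 0.2 [239. 112.]
corner [0.638 0.079 0.124] 0.76 [241. 112.]
```

View pics/w1.png

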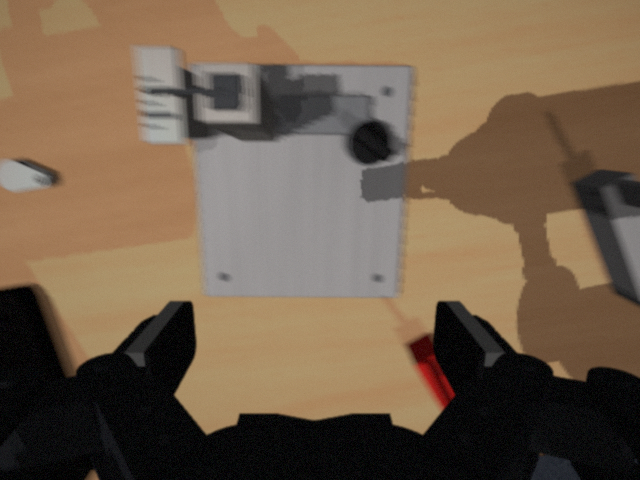

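```bash
python3 - <<'E'
import pickle
from h import *
p=pickle.load(open("w1.pkl","rb"));g=p["img"];c=cloud(p)
a=cv2.resize(g[35:155,125:205],(400,600),interpolation=2)
k=cv2.resize(g[112:172,335:415],(400,300),interpolation=2);k2=np.clip(k.astype(float)*3.0,0,255).astype(np.uint8)
cv2.imwrite("pics/z1.png",np.hstack([a,np.vstack([k,k2])]))
z=c[112:172,335:415,2];m=z>.046;Q=c[112:172,335:415][m];print(len(Q),Q.mean(0),cv2.minAreaRect((Q[:,:2]*1000).astype(np.float32)))
for lo,hi in[(.045,.06),(.028,.04)]:
    m=(z>lo)&(z<hi)&(g[112:172,335:415].max(-1)<60);Q=c[112:172,335:415][m];print(lo,len(Q),np.median(Q,0).round(4),Q.std(0).round(4))
# marks profile
G=cv2.cvtColor(g,6);
for u in(143,147,176):print(u,G[45:142,u].tolist())
E
```

```text
705 [ 0.60646237 -0.0028152   0.06225665] ((612.8475341796875, 8.659955978393555), (63.17380905151367, 18.729713439941406), 62.07783889770508)
0.045 585 [ 0.6081 -0.0018  0.0566] [0.0064 0.006  0.0022]
0.028 695 [ 6.057e-01 -5.000e-04  3.200e-02] [0.0089 0.0084 0.0012]
143 [133, 137, 143, 143, 150, 154, 157, 159, 156, 158, 159, 159, 161, 159, 156, 160, 159, 160, 157, 161, 158, 155, 157, 159, 161, 155, 156, 159, 156, 154, 150, 137, 130, 125, 129, 135, 145, 149, 155, 150, 142, 133, 125, 122, 116, 103, 99, 113, 141, 156, 158, 158, 162, 157, 149, 140, 129, 127, 136, 148, 155, 157, 156, 155, 152, 140, 124, 112, 110, 109, 118, 132, 146, 152, 155, 155, 154, 152, 139, 130, 124, 135, 148, 151, 156, 153, 154, 155, 152, 156, 154, 155, 155, 154, 149, 145, 133]
147 [131, 139, 140, 145, 150, 154, 155, 157, 156, 159, 159, 157, 158, 158, 159, 162, 162, 160, 162, 160, 161, 158, 160, 163, 160, 164, 161, 162, 161, 160, 155, 148, 136, 135, 134, 135, 144, 152, 157, 160, 148, 138, 125, 117, 104, 102, 98, 96, 113, 139, 160, 164, 167, 166, 162, 151, 138, 138, 136, 141, 153, 163, 163, 165, 159, 151, 134, 124, 105, 100, 104, 119, 138, 150, 158, 163, 164, 160, 152, 138, 131, 130, 142, 154, 160, 158, 163, 163, 161, 162, 164, 164, 166, 161, 161, 154, 145]
176 [130, 128, 120, 119, 121, 130, 133, 133, 134, 133, 134, 130, 133, 131, 135, 135, 131, 137, 134, 134, 129, 126, 126, 123, 125, 125, 127, 128, 124, 128, 129, 130, 131, 133, 131, 134, 132, 134, 138, 138, 141, 132, 124, 105, 85, 67, 55, 57, 52, 52, 68, 101, 127, 141, 146, 143, 148, 147, 145, 147, 145, 148, 147, 151, 149, 149, 149, 144, 134, 120, 109, 109, 111, 116, 128, 145, 155, 155, 156, 155, 158, 158, 160, 158, 161, 162, 160, 165, 162, 165, 162, 168, 166, 166, 167, 161, 157]
```

View pics/z1.png

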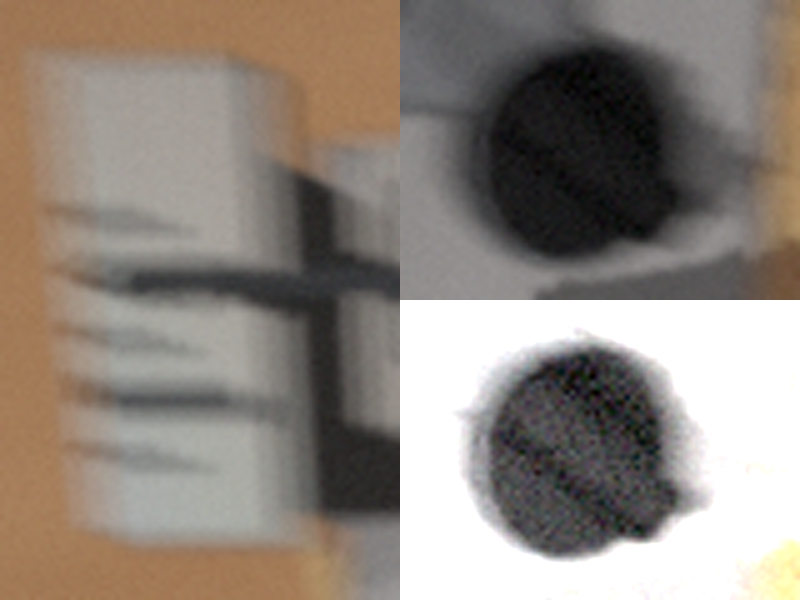

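```bash
python3 - <<'E'
import pickle
from h import *
p=pickle.load(open("w1.pkl","rb"));g=p["img"].astype(int);c=cloud(p)
print("bar",px2w(p,372.6,142.6,.054))
sat=g.max(-1)-g.min(-1)
m=(sat<40)&(g.max(-1)>60)&(abs(c[...,2]-.012)<.008);m[:62]=0;m[300:]=0;m[:,:188]=0;m[:,418:]=0
m=cv2.morphologyEx(m.astype(np.uint8),2,np.ones((5,5)))>0
v,u=np.nonzero(m);W=np.array([px2w(p,a,b,.012)[:2] for a,b in zip(u,v)])*1000
r=cv2.minAreaRect(W.astype(np.float32));print(len(W),r)
a=np.radians(-9.8)
# robust edges: per row extents in the lower half -> left/right lines; per col bottom -> front line
L=[];Rr=[];B=[]
for row in range(160,285,4):
    x=np.nonzero(m[row])[0]; L.append(px2w(p,x.min()-.5,row,.012));Rr.append(px2w(p,x.max()+.5,row,.012))
for col in range(215,390,4):
    y=np.nonzero(m[:,col])[0];B.append(px2w(p,col,y.max()+.5,.012))
for n,q in(("L",L),("R",Rr),("F",B)):
    l=cv2.fitLine((np.array(q)[:,:2]*1000).astype(np.float32),cv2.DIST_HUBER,0,.01,.01).ravel();print(n,l.round(4),np.degrees(np.arctan2(l[1],l[0])))
E
```

```text
bar [ 6.07400195e-01 -4.30143354e-04  5.40000000e-02]
36334 ((576.609375, 57.09554672241211), (177.62403869628906, 198.16392517089844), 79.99857330322266)
L [ 9.849000e-01 -1.732000e-01  5.625220e+02  1.495824e+02] -9.971877
R [ 9.819000e-01 -1.896000e-01  5.462536e+02 -2.704200e+01] -10.927758
F [1.740000e-01 9.847000e-01 4.826169e+02 9.510830e+01] 79.97814
```

```bash
sed -i 's/^S0=.*/S0=np.array([.577,.0573]);SY=-.1745/' h.py; python3 - <<'E'
from h import *
plan([.607,-.0005,.165],42.4,8)
E
```

```text
rot z -6.48
[[0.0075, 0.0053, 0.0148], [0.0068, 0.0061, 0.0148], [0.0061, 0.0068, 0.0148], [0.0053, 0.0074, 0.0148], [0.0044, 0.008, 0.0148]]
[[0.0035, 0.0084, 0.0148], [0.0025, 0.0088, 0.0148], [0.0015, 0.009, 0.0148]]
```

move_arm:
  hand: [-1, -1, -1, -1, -1]
  translation:
    - [0.0075, 0.0053, 0.015]
    - [0.0068, 0.0061, 0.015]
    - [0.0061, 0.0068, 0.015]
    - [0.0053, 0.0074, 0.015]
    - [0.0044, 0.008, 0.015]
  rot:
    - [0, 0, -6.5]
    - [0, 0, -6.5]
    - [0, 0, -6.5]
    - [0, 0, -6.5]
    - [0, 0, -6.5]

```text
t: 3.83
ee_pos: [0.5875, 0.017, 0.2084]
eef_rot: [3.077, 0.633, 0.0]
force: [-0.2, 0.1, -0.5]
grip_width: 0.0855
finger_force: 0.0
```

move_arm:
  hand: [-1, -0.7, -0.5, -0.4, -0.3]
  translation:
    - [0.0035, 0.0084, 0.015]
    - [0.0025, 0.0088, 0.015]
    - [0.0015, 0.009, 0.015]
    - [0, 0, 0]
    - [0, 0, 0]
  rot:
    - [0, 0, -6.5]
    - [0, 0, -6.5]
    - [0, 0, -6.5]
    - [0, 0, 0]
    - [0, 0, 0]

```text
t: 4.25
ee_pos: [0.6066, -0.0016, 0.1637]
eef_rot: [-2.93, -1.131, 0.002]
force: [-0.6, -0.7, -0.2]
grip_width: 0.0555
finger_force: 0.0
```

```bash
python3 - <<'E'
import pickle
from h import *
s=arm.get_state();print(s["t"],s["ee_pos"],psi(),s["grip_width"],s["joint_positions"].round(2))
p=eyes.get_image("wrist");pickle.dump(p,open("w2.pkl","wb"))
print("grasp px",w2px(p,[.6074,-.0004,.054]), w2px(p,s["ee_pos"]*[1,1,0]+[0,0,.054]))
cv2.imwrite("pics/w2.png",np.clip(p["img"].astype(float)*1.8,0,255).astype(np.uint8))
E
```

```text
4.25 [ 0.60657464 -0.00158501  0.16366768] 42.20646155576301 0.05547512004939533 [-0.1   0.63  1.53 -0.    0.98  0.73]
grasp px (np.float64(313.36427484608146), np.float64(271.5632218067771)) (np.float64(314.04216905442973), np.float64(274.34770643836305))
```

View pics/w2.png

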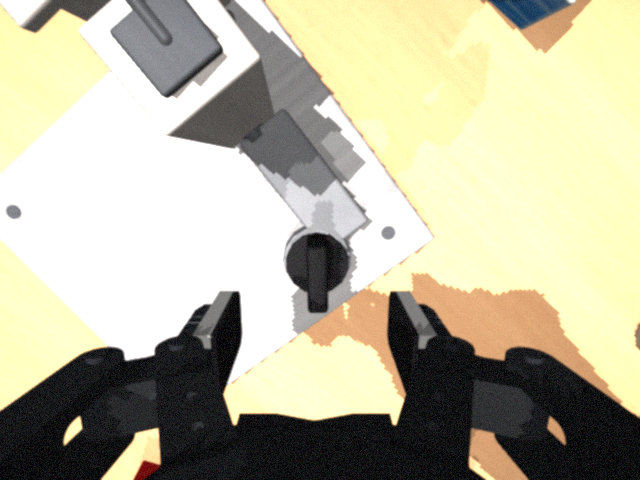

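move_arm:
  hand: [-0.3, -0.3, -0.3, -0.3]
  translation:
    - [-0.0015, 0.0018, 0.014]
    - [0, 0, 0.02]
    - [0, 0, 0.015]
    - [0, 0, 0.005]
  rot:
    - [0, 0, 0]
    - [0, 0, 0]
    - [0, 0, 0]
    - [0, 0, 0]

```text
t: 4.63
ee_pos: [0.6064, -0.0027, 0.1093]
eef_rot: [-2.929, -1.134, 0.002]
force: [-1.1, 1.1, -0.0]
grip_width: 0.0555
finger_force: 0.0
```

move_arm:
  hand: [0.4, 1, 1, 1, 1]
  translation:
    - [0, 0, 0]
    - [0, 0, 0]
    - [0, 0, 0]
    - [0, 0, 0]
    - [0, 0, 0]
  rot:
    - [0, 0, 0]
    - [0, 0, 0]
    - [0, 0, 0]
    - [0, 0, 0]
    - [0, 0, 0]

```text
t: 5.05
ee_pos: [0.6075, -0.0025, 0.1113]
eef_rot: [2.928, 1.138, 0.002]
force: [-3.6, 4.7, 11.1]
grip_width: 0.0085
finger_force: 59.3
```

move_arm:
  hand: [1, 1, 1, 1, 1]
  translation:
    - [0, -0.0008, -0.0015]
    - [0, 0, 0]
    - [0, 0, 0]
    - [0, 0, 0]
    - [0, 0, 0]
  rot:
    - [0, 0, 0]
    - [0, 0, 4]
    - [0, 0, 6]
    - [0, 0, 6]
    - [0, 0, 4]

```text
t: 5.47
ee_pos: [0.6076, -0.0028, 0.1115]
eef_rot: [3.082, 0.604, 0.003]
force: [7.0, -5.3, -14.4]
grip_width: 0.0082
finger_force: 61.8
```

```bash
python3 - <<'E'
from h import *
s=arm.get_state();print(s["t"],s["ee_pos"],psi(),s["force"],s["moment"],s["grip_width"])
E
```

```text
5.4667 [ 0.60756624 -0.00277064  0.1114945 ] 22.164483071911505 [  7.04399522  -5.27824114 -14.42102917] [-1.0085299  -1.17828906  0.08727386] 0.008187138320738818
```

move_arm:
  hand: [1, 1, 1, 1, 1]
  translation:
    - [0, 0, 0.0007]
    - [0, 0, 0]
    - [0, 0, 0]
    - [0, 0, 0]
    - [0, 0, 0]
  rot:
    - [0, 0, 5]
    - [0, 0, 6]
    - [0, 0, 6]
    - [0, 0, 6]
    - [0, 0, 6]

```text
t: 5.88
ee_pos: [0.6077, -0.0034, 0.1114]
eef_rot: [3.135, -0.186, 0.004]
force: [2.5, -11.7, -4.5]
grip_width: 0.0084
finger_force: 63.4
```

```bash
python3 - <<'E'
import pickle
from h import *
s=arm.get_state();print(s["t"],s["ee_pos"],psi(),s["force"],s["moment"],s["grip_width"])
p=eyes.get_image("wrist");pickle.dump(p,open("w3.pkl","wb"))
u,v=w2px(p,s2w(.04,.07,.13));print(u,v)
u0=int(min(max(u-60,0),520));v0=int(min(max(v-60,0),330))
cv2.imwrite("pics/w3.png",np.hstack([cv2.resize(p["img"],(400,300)),cv2.resize(p["img"][:240,:320],(400,300))]))
E
```

```text
5.8833 [ 0.60769787 -0.00336165  0.11144099] -6.787978014424771 [  2.5228984  -11.66424358  -4.46838418] [-2.22154071 -0.47584325  0.09635257] 0.008439181455849319
-454.48492422374443 507.91906065956937
```

View pics/w3.png

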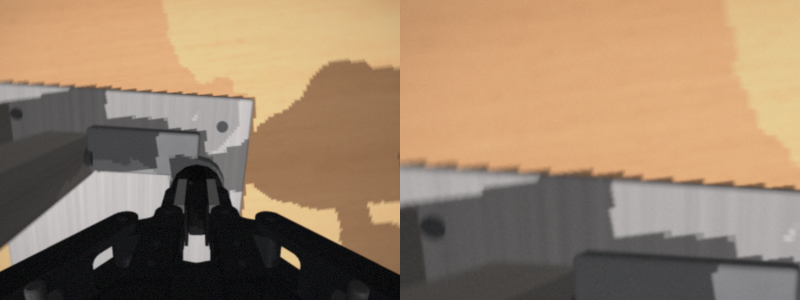

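move_arm:
  hand: [1, 1, 0.2, -0.3, -0.3]
  translation:
    - [0, 0, 0]
    - [0, 0, 0]
    - [0, 0, 0]
    - [0, 0, 0]
    - [0, 0, 0]
  rot:
    - [0, 0, 2.7]
    - [0, 0, 0]
    - [0, 0, 0]
    - [0, 0, 0]
    - [0, 0, 0]

```text
t: 6.35
ee_pos: [0.6068, -0.0022, 0.1111]
eef_rot: [-3.131, 0.252, -0.001]
force: [0.1, -0.2, 0.1]
grip_width: 0.0439
finger_force: 0.0
```

move_arm:
  hand: [-0.3, -0.3, -0.3, -0.3, -0.3]
  translation:
    - [0, 0, -0.02]
    - [0, 0, -0.03]
    - [0, 0, -0.03]
    - [0, 0, -0.02]
    - [0, 0, 0]
  rot:
    - [0, 0, 0]
    - [0, 0, 0]
    - [0, 0, 0]
    - [0, 0, 0]
    - [0, 0, 0]

```text
t: 6.77
ee_pos: [0.6084, -0.0022, 0.2152]
eef_rot: [-3.132, 0.251, -0.01]
force: [0.6, 0.1, 1.2]
grip_width: 0.0555
finger_force: 0.0
```

```bash
python3 - <<'E'
from h import *
s=arm.get_state();print(s["t"],s["ee_pos"],psi(),s["force"],s["moment"],s["grip_width"])
t=s2w(-.024,.068,.22);print(t);plan(t,-10,5)
E
```

```text
6.7667 [ 0.60837304 -0.00218339  0.21521738] -9.176248579046112 [0.56331144 0.13870941 1.17490872] [-0.06871207 -0.04010372 -0.05315742] 0.055528575130510544
[0.56517035 0.12843409 0.22      ]
rot z 0.16
[[-0.0127, -0.0244, -0.001], [-0.0128, -0.0244, -0.001], [-0.0128, -0.0243, -0.001], [-0.0129, -0.0243, -0.001], [-0.013, -0.0243, -0.001]]
```

move_arm:
  hand: [-0.3, -0.3, -0.3, -0.3, -0.3]
  translation:
    - [-0.035, -0.008, -0.006]
    - [-0.028, -0.028, 0]
    - [0, -0.04, 0]
    - [0, -0.04, 0]
    - [0, -0.0055, 0]
  rot:
    - [0, 0, 0.8]
    - [0, 0, 0]
    - [0, 0, 0]
    - [0, 0, 0]
    - [0, 0, 0]

```text
t: 7.18
ee_pos: [0.5657, 0.1329, 0.2168]
eef_rot: [-3.128, 0.269, -0.002]
force: [-0.4, 0.0, -0.3]
grip_width: 0.0556
finger_force: 0.0
```

```bash
python3 - <<'E'
import pickle
from h import *
s=arm.get_state();print(s["t"],s["ee_pos"],psi())
p=eyes.get_image("wrist");pickle.dump(p,open("w4.pkl","wb"))
u,v=w2px(p,s2w(.04,.071,.13));print(u,v)
u0=int(np.clip(u-100,0,440));v0=int(np.clip(v-75,0,330));print(u0,v0)
cv2.imwrite("pics/w4.png",cv2.resize(p["img"][v0:v0+150,u0:u0+200],None,fx=4,fy=4,interpolation=2))
E
```

```text
7.1833 [0.56569796 0.13286213 0.2168198 ] -9.838780397650728
316.73676047813564 137.1297968360911
216 62
```

View pics/w4.png

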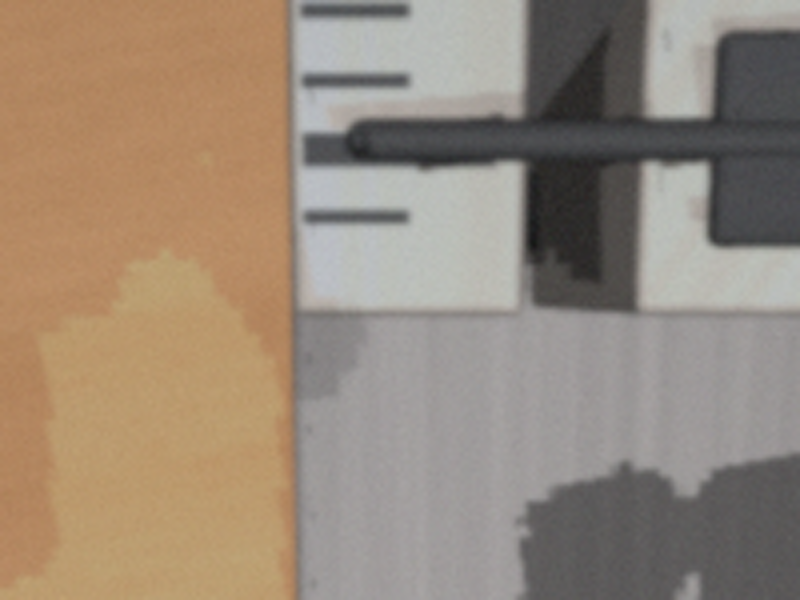

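```bash
python3 - <<'E'
from h import *
plan([.607,-.003,.2168],-9.84,5)
E
```

```text
rot z 0.01
[[0.0127, 0.0251, -0.0], [0.0127, 0.0251, -0.0], [0.0127, 0.0251, -0.0], [0.0127, 0.0251, -0.0], [0.0127, 0.0251, -0.0]]
```

move_arm:
  hand: [-0.3, -0.3, -0.3, -0.3, -0.3]
  translation:
    - [0, 0.0415, 0]
    - [0, 0.0415, 0]
    - [0.01, 0.0415, 0]
    - [0.028, 0.001, 0.01]
    - [0.0255, 0, 0.02]
  rot:
    - [0, 0, 0]
    - [0, 0, 0]
    - [0, 0, 0]
    - [0, 0, 0]
    - [0, 0, 0]

```text
t: 7.65
ee_pos: [0.6073, -0.009, 0.1883]
eef_rot: [3.129, -0.279, 0.005]
force: [1.4, -0.5, 1.1]
grip_width: 0.0553
finger_force: 0.0
```

move_arm:
  hand: [-0.3, -0.3, -0.3, -0.3, 0.4]
  translation:
    - [0, 0, 0.03]
    - [0, 0, 0.03]
    - [0, 0, 0.013]
    - [0, 0, 0]
    - [0, 0, 0]
  rot:
    - [0, 0, 0]
    - [0, 0, 0]
    - [0, 0, 0]
    - [0, 0, 0]
    - [0, 0, 0]

```text
t: 8.07
ee_pos: [0.6058, -0.0062, 0.1133]
eef_rot: [3.13, -0.274, -0.003]
force: [-0.4, 0.1, -0.4]
grip_width: 0.0447
finger_force: 0.0
```

move_arm:
  hand: [1, 1, 1, 1, 1]
  translation:
    - [0, 0, 0]
    - [0, 0, 0]
    - [0, 0, 0]
    - [0, 0, 0]
    - [0, 0, 0]
  rot:
    - [0, 0, 0]
    - [0, 0, 0]
    - [0, 0, 0]
    - [0, 0, 1.7]
    - [0, 0, 0]

```text
t: 8.48
ee_pos: [0.6072, -0.0044, 0.1154]
eef_rot: [-3.123, 0.322, -0.005]
force: [0.5, 16.3, 8.3]
grip_width: 0.0084
finger_force: 61.0
```

```bash
python3 - <<'E'
from h import *
s=arm.get_state();print(s["t"],s["ee_pos"],psi(),s["force"],s["moment"],s["grip_width"])
E
```

```text
8.4833 [ 0.60720257 -0.00439346  0.11541769] -11.791301777040903 [ 0.50000265 16.25770864  8.28453446] [ 2.48761858 -0.16257048 -0.03359261] 0.008398197444367102
```

move_arm:
  hand: [1, 0.2, -0.3, -0.3, -0.3]
  translation:
    - [0, -0.002, 0]
    - [0, 0, 0]
    - [0, 0, 0]
    - [0, 0, 0]
    - [0, 0, -0.02]
  rot:
    - [0, 0, 0]
    - [0, 0, 0]
    - [0, 0, 0]
    - [0, 0, 0]
    - [0, 0, 0]

```text
t: 8.9
ee_pos: [0.6052, -0.0037, 0.1314]
eef_rot: [-3.125, 0.32, 0.007]
force: [-1.3, -0.3, -0.6]
grip_width: 0.055
finger_force: 0.0
```

move_arm:
  hand: [-0.3, -0.3, -0.3, -0.3, -0.3]
  translation:
    - [0, 0, -0.04]
    - [0, 0, -0.04]
    - [-0.03, 0, -0.002]
    - [-0.035, -0.015, 0]
    - [0, -0.04, 0]
  rot:
    - [0, 0, -1]
    - [0, 0, -1]
    - [0, 0, 0]
    - [0, 0, 0]
    - [0, 0, 0]

```text
t: 9.32
ee_pos: [0.5442, 0.0595, 0.2152]
eef_rot: [3.129, -0.27, -0.012]
force: [1.3, 0.2, -0.4]
grip_width: 0.0554
finger_force: 0.0
```

move_arm:
  hand: [-0.3, -0.3, -0.3]
  translation:
    - [0, -0.04, 0]
    - [0, -0.04, 0]
    - [0, 0, 0]
  rot:
    - [0, 0, 0]
    - [0, 0, 0]
    - [0, 0, 0]

```text
t: 9.57
ee_pos: [0.566, 0.1459, 0.2162]
eef_rot: [-3.129, 0.26, -0.003]
force: [-0.8, -0.4, -0.9]
grip_width: 0.0556
finger_force: 0.0
```

```bash
python3 - <<'E'
import pickle
from h import *
s=arm.get_state();print(s["t"],s["ee_pos"],psi())
p=eyes.get_image("wrist");pickle.dump(p,open("w5.pkl","wb"))
for n in("w4","w5"):
    p=pickle.load(open(n+".pkl","rb"));u,v=w2px(p,s2w(.04,.071,.13));print(n,u,v)
    G=cv2.cvtColor(p["img"],6)
    du=int(round(u-316.7))
    for c0 in(296,312,330):
        print(c0,G[50:125,c0+du-2:c0+du+3].mean(1).astype(int).tolist())
p=eyes and pickle.load(open("w5.pkl","rb"));cv2.imwrite("pics/w5.png",cv2.resize(p["img"][40:190,216:416],None,fx=4,fy=4,interpolation=2))
E
```

```text
9.5667 [0.56596033 0.14589361 0.21617357] -9.494707568685463
w4 316.73676047813564 137.1297968360911
296 [179, 179, 181, 183, 184, 184, 184, 185, 185, 184, 184, 176, 145, 106, 84, 97, 140, 172, 184, 186, 185, 186, 186, 186, 187, 185, 186, 187, 186, 176, 136, 97, 87, 117, 163, 180, 183, 183, 183, 183, 184, 185, 185, 185, 171, 125, 90, 80, 79, 80, 81, 80, 91, 132, 171, 187, 189, 189, 188, 188, 188, 189, 187, 179, 146, 107, 90, 120, 164, 184, 187, 189, 188, 188, 188]
312 [181, 183, 183, 183, 184, 183, 182, 184, 185, 184, 185, 176, 146, 104, 83, 97, 138, 171, 183, 184, 186, 186, 186, 184, 184, 186, 185, 186, 185, 175, 136, 97, 88, 117, 164, 183, 183, 175, 169, 168, 159, 124, 80, 64, 68, 73, 78, 77, 72, 67, 58, 55, 79, 128, 170, 184, 187, 187, 187, 189, 188, 187, 187, 179, 145, 104, 89, 119, 166, 184, 188, 188, 188, 187, 188]
330 [183, 183, 183, 183, 183, 184, 184, 184, 183, 184, 184, 184, 185, 183, 186, 185, 184, 185, 184, 184, 183, 185, 186, 185, 184, 185, 184, 185, 184, 185, 186, 186, 186, 186, 184, 182, 172, 166, 165, 166, 156, 120, 78, 63, 68, 75, 77, 78, 73, 66, 58, 48, 62, 116, 165
[... 548 characters left out ...]
, 167, 123, 86, 81, 109, 157, 177, 181, 180, 181, 181, 182, 181, 181, 182, 180, 182, 177, 156, 113, 84, 86, 122, 162, 180, 180, 171, 166, 165, 164, 159, 130, 91, 67, 65, 70, 76, 75, 70, 64, 58, 73, 123, 165, 180, 184, 183, 184, 184, 184, 184, 182, 174, 139, 98, 86, 116, 161, 182, 184, 186, 184, 184, 184, 184, 184, 185, 184, 183]
330 [180, 179, 180, 180, 179, 180, 180, 180, 180, 180, 181, 180, 180, 180, 181, 180, 181, 181, 181, 181, 181, 181, 181, 181, 182, 181, 182, 182, 181, 180, 179, 167, 161, 160, 159, 160, 152, 117, 77, 63, 67, 70, 75, 75, 71, 66, 59, 59, 100, 155, 177, 181, 182, 184, 183, 182, 182, 183, 183, 183, 183, 183, 184, 183, 182, 182, 183, 182, 182, 182, 183, 182, 182, 183, 183]
```

```bash
python3 - <<'E'
from h import *
plan([.478,-.213,.225],20.2,10)
E
```

```text
rot z -2.97
[[-0.0028, 0.0366, -0.0009], [-0.0047, 0.0364, -0.0009], [-0.0065, 0.0361, -0.0009], [-0.0084, 0.0357, -0.0009], [-0.0102, 0.0352, -0.0009]]
[[-0.012, 0.0347, -0.0009], [-0.0138, 0.034, -0.0009], [-0.0156, 0.0332, -0.0009], [-0.0173, 0.0324, -0.0009], [-0.0189, 0.0314, -0.0009]]
```

move_arm:
  hand: [-0.3, -0.3, -0.3, -0.3, -0.5]
  translation:
    - [-0.003, 0.0366, -0.001]
    - [-0.0047, 0.0364, -0.001]
    - [-0.0065, 0.036, -0.001]
    - [-0.0084, 0.0357, -0.001]
    - [-0.01, 0.0352, -0.001]
  rot:
    - [0, 0, -3]
    - [0, 0, -3]
    - [0, 0, -3]
    - [0, 0, -3]
    - [0, 0, -3]

```text
t: 10.03
ee_pos: [0.52, -0.0398, 0.2209]
eef_rot: [3.138, 0.149, -0.0]
force: [0.3, -0.3, 1.0]
grip_width: 0.0639
finger_force: 0.0
```

move_arm:
  hand: [-0.8, -1, -1, -1, -1]
  translation:
    - [-0.012, 0.0347, -0.001]
    - [-0.0138, 0.034, -0.001]
    - [-0.0156, 0.0332, -0.001]
    - [-0.0173, 0.0324, -0.001]
    - [-0.019, 0.0314, -0.001]
  rot:
    - [0, 0, -3]
    - [0, 0, -3]
    - [0, 0, -3]
    - [0, 0, -3]
    - [0, 0, -3]

```text
t: 10.45
ee_pos: [0.4759, -0.2182, 0.2259]
eef_rot: [3.092, 0.557, -0.0]
force: [1.4, 0.3, 0.5]
grip_width: 0.0855
finger_force: 0.0
```

move_arm:
  hand: [-1]
  translation:
    - [0, 0, 0]
  rot:
    - [0, 0, 0]

```text
t: 10.53
ee_pos: [0.4757, -0.2218, 0.2261]
eef_rot: [3.09, 0.553, 0.001]
force: [0.9, 0.1, -0.0]
grip_width: 0.0853
finger_force: 0.0
```

```bash
python3 - <<'E'
import pickle
from h import *
s=arm.get_state();print(s["t"],s["ee_pos"],psi(),s["grip_width"])
p=eyes.get_image("wrist");pickle.dump(p,open("w6.pkl","wb"));c=cloud(p)
g=p["img"].astype(int);v,u=np.mgrid[0:480,0:640]
m=(abs(c[...,2]-.041)<.006)&(u>200)&(u<440)&(v<420)&(g.max(-1)>70)
m=cv2.morphologyEx(m.astype(np.uint8),2,np.ones((5,5)));n,l,st,_=cv2.connectedComponentsWithStats(m)
k=1+st[1:,4].argmax();vv,uu=np.nonzero(l==k);W=np.array([px2w(p,a,b,.04)[:2] for a,b in zip(uu,vv)])*1000
print(st[k],cv2.minAreaRect(W.astype(np.float32)),W.mean(0),np.median(c[l==k][:,2]))
b=p["img"].copy();b[l==k]=b[l==k]//2+np.array([0,127,0],np.uint8)
for w in([.492,-.209,.04],):
    q=w2px(p,w);cv2.circle(b,(int(q[0]),int(q[1])),4,(0,0,255),-1)
cv2.imwrite("pics/w6.png",b)
E
```

```text
10.5333 [ 0.47571062 -0.22184965  0.22609304] 20.28357123605665 0.08526614854278682
[ 286  116   42  181 6484] ((489.67413330078125, -211.67874145507812), (119.19367218017578, 25.859783172607422), 19.460418701171875) [ 488.91912342 -212.15355778] 0.03998492976783394
```

View pics/w6.png

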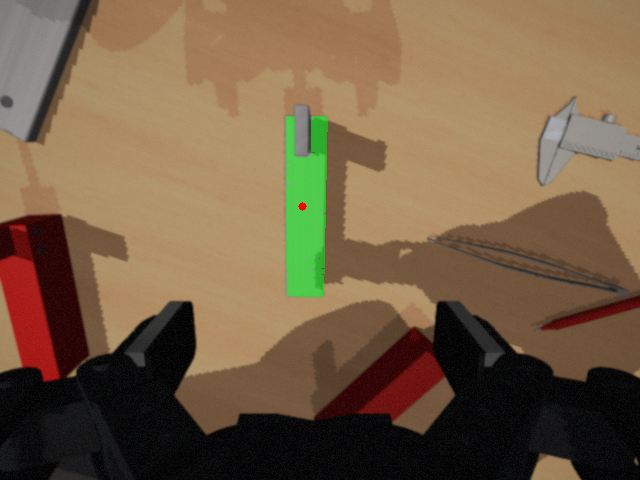

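```bash
python3 - <<'E'
import pickle
from h import *
p=pickle.load(open("w6.pkl","rb"))
print(px2w(p,415,328,.04))
plan([.4784,-.2157,.079],19.5,5)
E
```

```text
[ 0.43766962 -0.3130342   0.04      ]
rot z 0.12
[[0.0007, -0.0005, 0.0294], [0.0007, -0.0005, 0.0294], [0.0007, -0.0005, 0.0294], [0.0007, -0.0005, 0.0294], [0.0007, -0.0005, 0.0294]]
```

move_arm:
  hand: [-1, -1, -1, -0.7, -0.5]
  translation:
    - [0.0035, -0.0025, 0.035]
    - [0, 0, 0.035]
    - [0, 0, 0.035]
    - [0, 0, 0.027]
    - [0, 0, 0.015]
  rot:
    - [0, 0, 0.6]
    - [0, 0, 0]
    - [0, 0, 0]
    - [0, 0, 0]
    - [0, 0, 0]

```text
t: 11.0
ee_pos: [0.4784, -0.2114, 0.076]
eef_rot: [-3.093, -0.537, 0.004]
force: [-1.2, 0.3, -0.0]
grip_width: 0.0649
finger_force: 0.0
```

move_arm:
  hand: [-0.3, 0.3, 1, 1, 1]
  translation:
    - [0, 0, 0]
    - [0, 0, 0]
    - [0, 0, 0]
    - [0, 0, 0]
    - [0, 0, 0]
  rot:
    - [0, 0, 0]
    - [0, 0, 0]
    - [0, 0, 0]
    - [0, 0, 0]
    - [0, 0, 0]

```text
t: 11.42
ee_pos: [0.4803, -0.2126, 0.0802]
eef_rot: [3.094, 0.537, 0.003]
force: [-0.4, -0.4, 10.1]
grip_width: 0.0252
finger_force: 60.8
```

```bash
python3 - <<'E'
from h import *
s=arm.get_state();print(s["t"],s["ee_pos"],psi(),s["force"],s["moment"],s["grip_width"],s["finger_force"])
E
```

```text
11.4167 [ 0.48029706 -0.21258121  0.08016594] 19.709938832383823 [-0.44555421 -0.36632333 10.08260564] [ 0.15808803  0.10730301 -0.02887588] 0.02521764193646791 60.84167003631592
```

```bash
python3 - <<'E'
from h import *
t=s2w(-.058,.035,.145);print(t);a=arm.get_state()["ee_pos"]
plan(t,-10,12,(np.array([a[0],a[1],.145]),19.7))
E
```

```text
[0.52595737 0.10183819 0.145     ]
rot z 2.47
[[0.0124, -0.0234, -0.0], [0.0114, -0.0239, -0.0], [0.0104, -0.0244, -0.0], [0.0093, -0.0248, -0.0], [0.0082, -0.0252, -0.0]]
[[0.0071, -0.0255, -0.0], [0.006, -0.0258, -0.0], [0.0049, -0.026, -0.0], [0.0038, -0.0262, -0.0], [0.0026, -0.0263, -0.0]]
[[0.0015, -0.0264, -0.0], [0.0003, -0.0265, -0.0]]
```

move_arm:
  hand: [1, 1, 1, 1, 1]
  translation:
    - [0, 0, -0.01]
    - [0, 0, -0.025]
    - [0, 0, -0.025]
    - [0, 0, -0.007]
    - [0, 0, 0]
  rot:
    - [0, 0, 0]
    - [0, 0, 0]
    - [0, 0, 0]
    - [0, 0, 0]
    - [0, 0, 0]

```text
t: 11.83
ee_pos: [0.4805, -0.2127, 0.1481]
eef_rot: [3.093, 0.537, 0.005]
force: [0.3, 0.4, -3.9]
grip_width: 0.0252
finger_force: 60.2
```

move_arm:
  hand: [1, 1, 1, 1, 1]
  translation:
    - [0.0124, -0.0234, 0]
    - [0.0114, -0.0239, 0]
    - [0.0104, -0.0244, 0]
    - [0.0093, -0.0248, 0]
    - [0.0082, -0.0252, 0]
  rot:
    - [0, 0, 2.5]
    - [0, 0, 2.5]
    - [0, 0, 2.5]
    - [0, 0, 2.5]
    - [0, 0, 2.5]

```text
t: 12.25
ee_pos: [0.4983, -0.0799, 0.1449]
eef_rot: [-3.135, -0.194, 0.002]
force: [0.9, -0.3, -4.3]
grip_width: 0.0253
finger_force: 60.1
```

move_arm:
  hand: [1, 1, 1, 1, 1]
  translation:
    - [0.007, -0.0255, 0]
    - [0.006, -0.0258, 0]
    - [0.005, -0.026, 0]
    - [0.0038, -0.0262, 0]
    - [0.0026, -0.0263, 0]
  rot:
    - [0, 0, 2.5]
    - [0, 0, 2.5]
    - [0, 0, 2.5]
    - [0, 0, 2.5]
    - [0, 0, 2.4]

```text
t: 12.67
ee_pos: [0.5177, 0.051, 0.1448]
eef_rot: [3.138, -0.146, -0.002]
force: [1.5, -0.1, -4.2]
grip_width: 0.0251
finger_force: 60.1
```

move_arm:
  hand: [1, 1, 1]
  translation:
    - [0.0015, -0.0264, 0]
    - [0.0003, -0.0265, 0]
    - [0, 0, 0]
  rot:
    - [0, 0, 2.4]
    - [0, 0, 2.4]
    - [0, 0, 0]

```text
t: 12.92
ee_pos: [0.526, 0.1058, 0.1448]
eef_rot: [-3.129, 0.274, 0.001]
force: [-0.9, 0.1, -4.6]
grip_width: 0.0249
finger_force: 60.5
```

```bash
python3 - <<'E'
import pickle
from h import *
s=arm.get_state();print(s["t"],s["ee_pos"],psi(),s["force"],s["moment"],s["grip_width"],s["finger_force"])
p=eyes.get_image("wrist");pickle.dump(p,open("w7.pkl","wb"))
s=arm.get_state();print(s["ee_pos"],psi(),s["eef_rot"],s["force"])
cv2.imwrite("pics/w7.png",p["img"])
E
```

```text
12.9167 [0.52596638 0.10575074 0.14483732] -10.015343514627991 [-0.86963721  0.12410663 -4.58662105] [ 0.01130204  0.10770309 -0.00651915] 0.024928252220069683 60.53579092025757
[0.52559846 0.10405278 0.14475818] -9.865634106804194 [-3.12990042e+00  2.70133069e-01  1.40978269e-03] [-1.13152638 -0.29930183 -3.76975379]
```

View pics/w7.png

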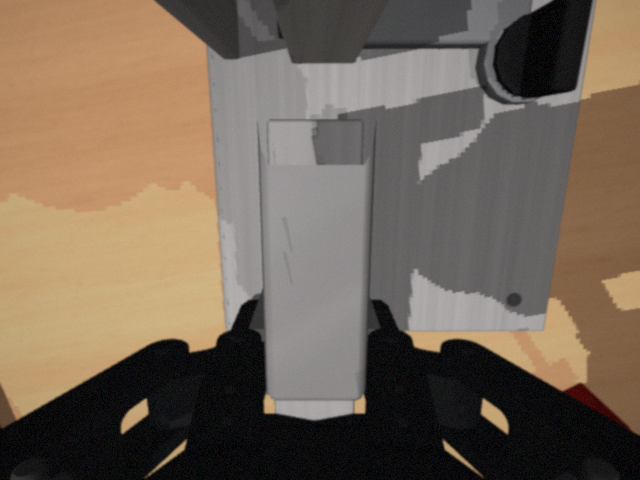

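```bash
python3 - <<'E'
import pickle
from h import *
p=pickle.load(open("w7.pkl","rb"));G=cv2.cvtColor(p["img"],6).astype(int)
print("cols row58",G[57:60,270:375:3].mean(0).astype(int).tolist())
print("rows c300",G[45:80,298:305].mean(1).astype(int).tolist());print("rows c335",G[45:80,340:347].mean(1).astype(int).tolist())
a=px2w(p,287,62,.012);b=px2w(p,357,62,.012);print(a,b,np.linalg.norm(a-b));m=(a+b)/2
print("col foot",m,"pred",s2w(.04,.035,.012))
s=arm.get_state();x=np.array([np.cos(SY),np.sin(SY),0]);y=np.array([-np.sin(SY),np.cos(SY),0])
print("TCP->foot in stand",(m-s["ee_pos"])@x,(m-s["ee_pos"])@y, "pred",(s2w(.04,.035,.012)-s["ee_pos"])@x,(s2w(.04,.035,.012)-s["ee_pos"])@y)
c=cloud(p);print("depth pts",c[55,300],c[55,340],c[66,300],c[58,320])
E
```

```text
cols row58 [142, 144, 144, 149, 147, 143, 140, 72, 60, 64, 61, 66, 66, 67, 68, 67, 64, 66, 64, 64, 64, 66, 65, 65, 66, 70, 67, 70, 69, 133, 138, 102, 106, 120, 128]
rows c300 [65, 65, 64, 64, 64, 65, 65, 65, 65, 65, 62, 62, 63, 64, 64, 64, 65, 73, 105, 145, 162, 164, 163, 160, 158, 156, 155, 155, 153, 153, 150, 151, 147, 144, 145]
rows c335 [65, 66, 67, 65, 65, 66, 66, 66, 67, 66, 66, 65, 68, 67, 67, 68, 68, 85, 124, 152, 160, 161, 161, 161, 162, 163, 162, 162, 162, 162, 163, 163, 162, 163, 163]
[0.62475157 0.10058161 0.012     ] [0.61900573 0.06810402 0.012     ] 0.032981938184757253
col foot [0.62187865 0.08434281 0.012     ] pred [0.62246909 0.08482384 0.012     ]
TCP->foot in stand 0.09823999509943854 -0.0026948842413314113 pred 0.09873795317266583 -0.002118652690734406
depth pts [0.6229401  0.0939589  0.03240606] [0.61988315 0.07739941 0.03310347] [0.62208575 0.09487367 0.01126852] [0.62154269 0.08553591 0.02514094]
```

move_arm:
  hand: [1, 1, 1, 1]
  translation:
    - [0, 0.0024, 0.012]
    - [0, 0, 0.022]
    - [0, 0, 0.012]
    - [0, 0, 0]
  rot:
    - [0, 0, 0]
    - [0, 0, 0]
    - [0, 0, 0]
    - [0, 0, 0]

```text
t: 13.3
ee_pos: [0.5239, 0.0989, 0.097]
eef_rot: [3.129, -0.274, -0.007]
force: [-1.7, 0.2, -4.9]
grip_width: 0.0256
finger_force: 60.4
```

move_arm:
  hand: [1, 1, 1, 1]
  translation:
    - [0, 0, 0.003]
    - [0, 0, 0.002]
    - [0, 0, 0.001]
    - [0, 0, 0]
  rot:
    - [0, 0, 0]
    - [0, 0, 0]
    - [0, 0, 0]
    - [0, 0, 0]

```text
t: 13.63
ee_pos: [0.5257, 0.0996, 0.094]
eef_rot: [-3.13, 0.274, -0.001]
force: [-0.4, 0.4, -3.9]
grip_width: 0.0252
finger_force: 60.5
```

```bash
cat > st.py <<'E'
from h import *
s=arm.get_state();c=s2w(.04,.035,.012)
x=np.array([np.cos(SY),np.sin(SY),0]);y=np.array([-np.sin(SY),np.cos(SY),0])
r=R.from_rotvec(s["eef_rot"]).as_matrix()
print(round(s["t"],2),"z",s["ee_pos"][2].round(4),"to foot",((c-s["ee_pos"])@x).round(4),((c-s["ee_pos"])@y).round(4),"psi",psi().round(2),"zaxis",r[:,2].round(4),
"F",[(s["force"]@x).round(1),(s["force"]@y).round(1),s["force"][2].round(1)],"M stand",[(s["moment"]@x).round(2),(s["moment"]@y).round(2),s["moment"][2].round(2)],s["grip_width"],s["finger_force"])
E
python3 st.py
```

```text
13.63 z 0.094 to foot 0.0978 0.0022 psi -9.99 zaxis [ 7.e-04  0.e+00 -1.e+00] F [np.float64(-0.5), np.float64(0.4), np.float64(-3.9)] M stand [np.float64(0.03), np.float64(0.07), np.float64(-0.03)] 0.02515304702791643 60.469876527786255
```

move_arm:
  hand: [1, 1, 1, 1, 1]
  translation:
    - [0, -0.0018, 0.001]
    - [0, 0, 0.001]
    - [0, 0, 0.0005]
    - [0, 0, 0]
    - [0, 0, 0]
  rot:
    - [0, 0, 0]
    - [0, 0, 0]
    - [0, 0, 0]
    - [0, 0, 0]
    - [0, 0, 0]

```text
t: 14.05
ee_pos: [0.5261, 0.1017, 0.0922]
eef_rot: [-3.129, 0.273, -0.002]
force: [-3.4, 1.3, 13.9]
grip_width: 0.0255
finger_force: 63.1
```

```bash
python3 st.py
```

```text
14.05 z 0.0922 to foot 0.0979 0.0001 psi -9.98 zaxis [ 1.3e-03  2.0e-04 -1.0e+00] F [np.float64(-3.6), np.float64(0.7), np.float64(13.9)] M stand [np.float64(0.04), np.float64(0.56), np.float64(-0.01)] 0.025490934090080245 63.0946683883667
```

move_arm:
  hand: [1, 1, 1, 1, 1]
  translation:
    - [0, 0, -0.001]
    - [0.008, 0, 0]
    - [0.008, 0, 0]
    - [0.005, 0, 0]
    - [0, 0, 0]
  rot:
    - [0, 0, 0]
    - [0, 0, 0]
    - [0, 0, 0]
    - [0, 0, 0]
    - [0, 0, 0]

```text
t: 14.47
ee_pos: [0.5484, 0.0976, 0.0922]
eef_rot: [-3.129, 0.274, -0.003]
force: [2.4, -0.3, 0.8]
grip_width: 0.025
finger_force: 61.2
```

```bash
python3 st.py
```

```text
14.47 z 0.0922 to foot 0.0752 0.0003 psi -10.01 zaxis [ 1.8e-03  1.0e-04 -1.0e+00] F [np.float64(2.4), np.float64(0.1), np.float64(0.8)] M stand [np.float64(-0.01), np.float64(-0.36), np.float64(0.05)] 0.024959505674944416 61.245410442352295
```

move_arm:
  hand: [1, 1, 1, 1]
  translation:
    - [0.0015, 0, 0]
    - [0.0015, 0, 0]
    - [0.001, 0, 0]
    - [0, 0, 0]
  rot:
    - [0, 0, 0]
    - [0, 0, 0]
    - [0, 0, 0]
    - [0, 0, 0]

```text
t: 14.8
ee_pos: [0.5498, 0.0972, 0.0922]
eef_rot: [3.13, -0.273, -0.002]
force: [-3.7, 0.9, 4.3]
grip_width: 0.0254
finger_force: 61.7
```

```bash
python3 st.py
```

```text
14.8 z 0.0922 to foot 0.0737 0.0005 psi -9.99 zaxis [-0.0014  0.     -1.    ] F [np.float64(-3.8), np.float64(0.2), np.float64(4.3)] M stand [np.float64(0.04), np.float64(0.48), np.float64(-0.06)] 0.025355054891739358 61.716012954711914
```

move_arm:
  hand: [1, 1, 1]
  translation:
    - [0, 0, 0]
    - [0, 0, 0]
    - [0.001, 0, 0]
  rot:
    - [0, 0, 0]
    - [0, 0, 0]
    - [0, 0, 0]

```text
t: 15.05
ee_pos: [0.5505, 0.097, 0.0922]
eef_rot: [3.13, -0.273, -0.003]
force: [-5.6, 1.4, 4.3]
grip_width: 0.0251
finger_force: 62.1
```

```bash
python3 st.py
```

```text
15.05 z 0.0922 to foot 0.073 0.0005 psi -9.99 zaxis [-0.0017 -0.     -1.    ] F [np.float64(-5.8), np.float64(0.4), np.float64(4.3)] M stand [np.float64(0.01), np.float64(0.66), np.float64(-0.04)] 0.025140254032690622 62.08054304122925
```

move_arm:
  hand: [1, 1, 1]
  translation:
    - [0.001, 0, 0]
    - [0, 0, 0]
    - [0, 0, 0]
  rot:
    - [0, 0, 0]
    - [0, 0, 0]
    - [0, 0, 0]

```text
t: 15.3
ee_pos: [0.552, 0.0968, 0.0922]
eef_rot: [3.13, -0.274, -0.001]
force: [-5.3, 0.3, 3.7]
grip_width: 0.025
finger_force: 61.6
```

```bash
python3 st.py
```

```text
15.3 z 0.0922 to foot 0.0714 0.0005 psi -9.99 zaxis [-6.e-04 -0.e+00 -1.e+00] F [np.float64(-5.3), np.float64(-0.6), np.float64(3.7)] M stand [np.float64(-0.06), np.float64(0.59), np.float64(-0.01)] 0.025015825102409104 61.607680320739746
```

move_arm:
  hand: [1, 1, 1]
  translation:
    - [0, 0, -0.0005]
    - [0, 0, 0]
    - [0, 0, 0]
  rot:
    - [0, 0, 0]
    - [0, 0, 0]
    - [0, 0, 0]

```text
t: 15.55
ee_pos: [0.5526, 0.0967, 0.0926]
eef_rot: [-3.13, 0.274, -0.001]
force: [-0.3, -0.0, -4.4]
grip_width: 0.0248
finger_force: 60.7
```

```bash
python3 st.py
```

```text
15.55 z 0.0926 to foot 0.0709 0.0004 psi -9.99 zaxis [ 4.e-04 -0.e+00 -1.e+00] F [np.float64(-0.3), np.float64(-0.1), np.float64(-4.4)] M stand [np.float64(-0.02), np.float64(0.05), np.float64(-0.01)] 0.024769345005106764 60.740811824798584
```

move_arm:
  hand: [1, 1, 1]
  translation:
    - [0.0007, 0, 0]
    - [0, 0, 0]
    - [0, 0, 0]
  rot:
    - [0, 0, 0]
    - [0, 0, 0]
    - [0, 0, 0]

```text
t: 15.8
ee_pos: [0.5529, 0.0967, 0.0925]
eef_rot: [3.13, -0.273, -0.001]
force: [-2.5, 0.7, -4.7]
grip_width: 0.0253
finger_force: 60.5
```

```bash
python3 st.py
```

```text
15.8 z 0.0925 to foot 0.0706 0.0004 psi -9.99 zaxis [-6.e-04 -0.e+00 -1.e+00] F [np.float64(-2.6), np.float64(0.2), np.float64(-4.7)] M stand [np.float64(0.07), np.float64(0.31), np.float64(-0.01)] 0.02530314839503865 60.54500341415405
```

move_arm:
  hand: [1, 1, 1, 1]
  translation:
    - [0, 0, 0.0007]
    - [0.0005, 0, 0]
    - [0, 0, 0]
    - [0, 0, 0]
  rot:
    - [0, 0, 0]
    - [0, 0, 0]
    - [0, 0, 0]
    - [0, 0, 0]

```text
t: 16.13
ee_pos: [0.553, 0.0967, 0.0922]
eef_rot: [3.13, -0.273, -0.001]
force: [-6.8, 1.5, 5.0]
grip_width: 0.0252
finger_force: 62.0
```

```bash
python3 st.py; python3 - <<'E'
import pickle
from h import *
p=eyes.get_image("wrist");pickle.dump(p,open("w8.pkl","wb"))
q=eyes.get_image("side");pickle.dump(q,open("s8.pkl","wb"))
t=eyes.get_image("top");pickle.dump(t,open("t8.pkl","wb"))
print(w2px(p,s2w(.04,.075,.13)),w2px(q,s2w(.04,.075,.13)),w2px(t,s2w(.04,.075,.13)))
E
python3 st.py
```

```text
16.13 z 0.0922 to foot 0.0704 0.0004 psi -9.99 zaxis [-9.e-04  0.e+00 -1.e+00] F [np.float64(-6.9), np.float64(0.3), np.float64(5.0)] M stand [np.float64(0.04), np.float64(0.87), np.float64(0.0)] 0.02519291942618179 62.01269745826721
(np.float64(-238.37867976576672), np.float64(57.6423826795351)) (np.float64(389.6164361627639), np.float64(205.71729311530746)) (np.float64(224.9418070564205), np.float64(210.39853855384322))
16.28 z 0.0922 to foot 0.0704 0.0004 psi -9.99 zaxis [-9.e-04  0.e+00 -1.e+00] F [np.float64(-7.9), np.float64(-0.2), np.float64(4.0)] M stand [np.float64(0.04), np.float64(0.8), np.float64(-0.03)] 0.02541458466885496 62.01240062713623
```

```bash
python3 - <<'E'
import pickle
from h import *
t=pickle.load(open("t8.pkl","rb"));q=pickle.load(open("s8.pkl","rb"));old=np.load("top.npz")["img"]
for im in(old,t["img"]):
    G=cv2.cvtColor(im,6)
    for u in(225,228,230,232): print(u,G[188:224,u].tolist())
    print()
c=cloud(q);k=(c[...,2]>.118)&(c[...,2]<.15)
S=(c-s2w(0,0))[k];C,s=np.cos(SY),np.sin(SY);X=S[:,0]*C+S[:,1]*s;Y=-S[:,0]*s+S[:,1]*C
for n,lo,hi in(("column",.02,.05),("scale",.06,.082)):
    m=(Y>lo)&(Y<hi)&(X>.0)&(X<.12);print(n,m.sum(),np.percentile(X[m],[2,20,50,80,98]).round(3))
E
```

```text
225 [191, 196, 196, 195, 191, 180, 168, 157, 150, 158, 171, 173, 176, 174, 156, 151, 165, 170, 180, 192, 195, 181, 146, 113, 106, 116, 129, 145, 158, 168, 173, 176, 175, 176, 175, 172]
228 [193, 196, 196, 196, 196, 188, 173, 157, 135, 134, 166, 185, 189, 181, 159, 152, 172, 190, 195, 196, 195, 183, 149, 112, 91, 88, 90, 94, 99, 107, 116, 126, 136, 147, 157, 162]
230 [193, 195, 196, 196, 197, 196, 191, 179, 150, 138, 167, 188, 193, 186, 167, 158, 175, 188, 194, 193, 191, 182, 154, 118, 92, 84, 83, 85, 87, 89, 91, 96, 103, 111, 127, 143]
232 [187, 191, 193, 192, 192, 193, 190, 179, 149, 128, 143, 166, 175, 175, 169, 164, 160, 154, 149, 142, 139, 132, 120, 101, 88, 83, 82, 83, 82, 83, 84, 87, 88, 92, 102, 124]

225 [167, 166, 165, 166, 168, 170, 171, 172, 173, 175, 175, 177, 178, 179, 180, 182, 184, 185, 186, 187, 188, 189, 188, 188, 187, 178, 158, 133, 118, 117, 123, 126, 130, 134, 138, 139]
228 [175, 178, 181, 180, 178, 175, 175, 175, 175, 175, 176, 178, 179, 180, 181, 183, 184, 186, 187, 186, 188, 187, 187, 187, 185, 175, 151, 126, 117, 120, 124, 129, 132, 134, 138, 141]
230 [176, 180, 182, 183, 185, 186, 186, 184, 180, 177, 178, 179, 180, 180, 182, 183, 185, 186, 186, 188, 187, 187, 186, 186, 183, 170, 143, 121, 117, 120, 125, 129, 133, 136, 139, 142]
232 [177, 181, 184, 185, 186, 187, 189, 189, 189, 187, 188, 189, 188, 185, 185, 185, 186, 187, 187, 187, 188, 187, 187, 186, 178, 159, 133, 117, 116, 122, 127, 131, 134, 138, 139, 142]

column 178 [0.006 0.03  0.05  0.064 0.071]
scale 110 [0.043 0.055 0.068 0.081 0.088]
```

```bash
python3 st.py; python3 -c "
from plant import arm
print(arm.job_done())"
```

```text
16.28 z 0.0922 to foot 0.0704 0.0004 psi -9.99 zaxis [-9.e-04  0.e+00 -1.e+00] F [np.float64(-7.9), np.float64(-0.2), np.float64(4.0)] M stand [np.float64(0.04), np.float64(0.8), np.float64(-0.03)] 0.02541458466885496 62.01240062713623
the job is handed in; nothing more can be done
None
```

I handed the job in at 16.3 s: the needle was on the long mark to within about 0.1 mm, and the square was gripped and pressed at its heel against bed and column. With the square in place I could recheck the column only coarsely: the side camera's depth put its top upright to within a few mm, and the needle was hidden.

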